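# Punch-mark the brass tag

## Robot

A 6-joint arm with a two-finger parallel gripper is mounted at the origin on the work surface; the furniture and walls round the work are solid. World frame = base frame: x ahead of the robot, y to its left, z up, the work surface at z = 0. Lengths are in m, angles in rad, forces in N, time in s.
With the tool pointing down it reaches from about 0.375 to 0.975 m from the base axis. Payload 3.8 kg.
Tool frame: the origin (TCP) lies at the very end of the fingers, on their centre line; the grasp point (between the pads) lies 19 mm behind it; z points along the fingers, y is the direction in which the jaws open and shut (so a half turn about z gives the same grasp; the last joint's range is limited). The gripper opens to 85 mm and grips with 20 to 120 N. Pads are 22 mm wide; open, the fingers measure 114 mm over their backs; the gripper's body (76 mm by 85 mm) begins 54 mm behind the grasp point. The pads swing forward as they close: fully open they stand 13 mm farther back than shut.
Start: joints at [-1.379, 0.264, 1.604, -0, 1.274, -0.037], TCP at [0.153, -0.657, 0.199] pointing down, gripper open.
Joint ranges: [-2.63, 2.63], [-0.94, 2.18], [0.31, 2.57], [-1.31, 4.45], [0, 2.66], [-2.55, 2.55]. Speed limits (rad/s): [2.57, 2.57, 3.14, 3.14, 3.14, 3.14].

## Interface

Orientations are given as a rotation vector (axis times angle).
In Python, from workcell import bot, viewer, finish_job gives the robot as it stands.
- The arm moves only by the tool servo_tool, never from a script. Its argument "plan" is a list that holds one entry, the list of rows, each a list of 6 numbers: the shift along the tool's x, y, z in cm, then the turn, a rotation vector about the tool's x, y, z in degrees. A call has 1 to 20 rows; each row is the pose to reach, as a shift and turn from the pose measured when the call began, along the tool's axes at that moment; what a row does not reach only later rows make up. A row lasts 1/12 s, in which the tool goes at most 41.7 mm and 7.16 degrees, less where a joint would pass 70% of its speed; a pose out of reach is approached as far as the arm can. A call with a gripper value outside its range is refused whole. "claw" is the finger opening in cm, from 0 to 8.54, set as the call begins (left out, the last holds). The fingers move at their own pace and stop on an object; "grip_force" is the grip in N (left out, the last holds). Time passes only in rows, so rows that repeat a pose let the fingers close. It gives the time, the measured TCP pose, the force and the opening at its end, in the units of the state.
- bot.read_state(): the state, without advancing time (a new reading comes with each control period).
- viewer.read_camera(name): name is "side" or "top" or "wrist"; returns a dict with "color" (420x560x3 uint8, red, green, blue), "fx", "fy", "cx", "cy" (pixels), "eye" and "rotation" of the camera in the world; the wrist camera has in their place "T_tool_cam" (4x4, takes a point from camera to tool coordinates, whose origin is the TCP and whose axes are the flange's). Camera axes: x right, y down, z forward; pixel columns grow to the right and rows downward; lengths in m; the calibration is good to about 2 mm. The wrist camera is an equidistant fisheye: a pixel r from the principal point sees the ray r / f radians off the axis. A picture is of the moment at which its call begins: read the wrist's pose just before it. There is no depth.
- finish_job(): hands the job in, once; it reports no verdict.
The state is a dict: "time": time; "q": joint angles; "joint_vel": joint speeds; "joint_torque": joint torques, N m; "tool_pos": TCP position; "tcp_rot": TCP orientation; "wrist_force": force on the tool from outside, world axes, zero at the start; "torque": the same for the moment, N m; "width": opening from 0.0 (shut) to 1.0 (fully open).
Only numpy, scipy, OpenCV 4.12 (cv2) and the standard library are available. Lean on these libraries where they do the work, as an engineer would, in place of code of your own. Each camera call takes 0.05 s, during which the arm holds its last target.

## Task

Two automatic centre punches stand in blue bench stands, one over a brass tag and one over an aluminium tag. Mark the brass tag: press the black cap of its punch straight down until the spring trips and the pin snaps down on to the tag, then let the cap rise and move clear. Do not press the punch over the aluminium tag.

Things in the scene. Friction and masses are not known exactly. Their poses are not given: they have to be found in the camera images.
- brass_head (a point): Centre of the flat top of the black round cap (36 mm across) of the punch over the gold-coloured BRASS tag; 130 mm above the bench at rest, moves with the cap, z up. Cap slides straight down 20 mm to a stop: about 3 N at first, rising to about 12 N at 8 to 10 mm, where the punch trips and the force drops by half. Let go, the cap springs back up. Fixed blue stand round it is no higher than 88 mm.
- brass_pin (a joint): Drop of the striker pin (steel, orange collar, under the steel barrel) over the brass tag, in m: 0 cocked, 0.010 tripped with its point on the tag. It moves less than 1 mm until the punch trips, then jumps all the way and stays down when the cap rises.
- alu_head (a point): The same point on the second, identical punch, over the silver-grey ALUMINIUM tag: leave it alone. On both stands the base is 140 x 84 x 12 mm and the tag, 86 x 48 mm, lies on it below the cap and shows on the side away from the column.
- alu_pin (a joint): Drop of the striker pin over the aluminium tag, in m, as for brass_pin: 0 cocked, 0.010 tripped; it must stay cocked.
Things that resemble listed ones, but are neither listed nor needed, are in the scene too. What is shaped like the part that bears brass_head but green is not meant.

How it is judged:
On the way:
1. the punch over the brass tag has tripped: its pin has dropped more than 8 mm (value of joint brass_pin above 0.008 m), for 0.1 s.
At the end, for the whole second after the job is handed in: The brass tag's pin is down on the tag (dropped more than 8 mm of 10), its cap is let go and back up within 4 mm of the top, and the aluminium tag's punch is still cocked (pin dropped less than 3 mm) with its cap up within 4 mm of the top (value of joint brass_pin above 0.008 m and height (world z) of each of brass_head, alu_head above 0.126 m and value of joint alu_pin below 0.003 m); the robot touches nothing.
It fails at once if the punch over the aluminium tag is pressed (cap down more than 7 mm, or its pin dropped more than 3 mm) (height (world z) of alu_head below 0.123 m or value of joint alu_pin above 0.003 m).
It also fails if it takes over 32 s, if anything falls off the work surface, if the arm or the gripper's body presses on something with over 40 N, if the wrist force passes 120 N, or if a joint passes its speed limit or range.

## Working session

There is one attempt and no reset: what is moved stays moved. The work goes in short steps, Python scripts to look and compute and a tool call to move; the robot and the scene stay as the last step left them, time stands still between calls to the robot, and variables do not carry over. Pictures are saved under pics/ and viewed, and the job is handed in when it is done.

Besides the shell and the picture viewer there is one more tool, called in YAML: its name, and indented under it one key for each argument. servo_tool: Moves the arm, as the interface text tells. Its arguments: {"type":"object","properties":{"plan":{"type":"array"},"claw":{"type":"number"},"grip_force":{"type":"number"}},"required":["plan"]}

```bash
mkdir -p pics
cat > h.py <<'E'
import cv2,numpy as np,pickle
from workcell import bot,viewer
def snap(n,tag):
    s=bot.read_state(); c=viewer.read_camera(n); c['state']=s
    pickle.dump(c,open(f'pics/{tag}.pkl','wb')); cv2.imwrite(f'pics/{tag}.png',c['color'][:,:,::-1]); return c
def load(tag): return pickle.load(open(f'pics/{tag}.pkl','rb'))
def ray(c,u,v):
    d=np.array([(u-c['cx'])/c['fx'],(v-c['cy'])/c['fy'],1]); R=np.array(c['rotation'])
    if R.shape!=(3,3): R=cv2.Rodrigues(R)[0]
    return np.array(c['eye']),R@d
def atz(c,u,v,z):
    e,d=ray(c,u,v); return e+d*(z-e[2])/d[2]
def proj(c,p):
    R=np.array(c['rotation']); q=R.T@(np.array(p)-c['eye']); return c['fx']*q[0]/q[2]+c['cx'],c['fy']*q[1]/q[2]+c['cy']
E
python3 - <<'E'
from h import *
for n in('side','top','wrist'):
    c=snap(n,n+'0'); print(n,{k:v for k,v in c.items() if k not in('color','state')})
print(bot.read_state())
E
```

```text
side {'fx': 537.6785848340315, 'fy': 537.6785848340315, 'cx': 279.63311891714534, 'cy': 200.80888393426687, 'eye': array([ 0.45304351, -1.17626984,  0.63096172]), 'rotation': array([-2.00863268,  0.01528568,  0.004377  ])}
top {'fx': 524.5695230477553, 'fy': 524.5695230477553, 'cx': 278.4684680767233, 'cy': 211.14576176535934, 'eye': array([ 0.26063347, -0.07129573,  1.31304678]), 'rotation': array([-2.11971388,  2.16041455, -0.16262072])}
wrist {'fx': 325.19226210127806, 'fy': 325.19226210127806, 'cx': 271.5867978103897, 'cy': 207.34505017699118, 'T_tool_cam': array([[-7.95369637e-06, -9.48627108e-01, -3.16396286e-01,
         8.28107466e-02],
       [ 9.99999435e-01,  3.28694203e-04, -1.01063741e-03,
        -6.57009685e-04],
       [ 1.06271567e-03, -3.16396115e-01,  9.48626570e-01,
        -1.74261358e-01],
       [ 0.00000000e+00,  0.00000000e+00,  0.00000000e+00,
         1.00000000e+00]])}
{'time': 0.15, 'q': array([-1.37888828e+00,  2.64584992e-01,  1.60507543e+00, -1.81853257e-05,
        1.27368172e+00, -3.69168564e-02]), 'joint_vel': array([ 7.47982166e-05, -1.92927512e-03, -4.54336751e-03,  1.53427661e-03,
        7.59333970e-04,  2.33968594e-04]), 'joint_torque': array([ 3.39034204e-04, -5.15907919e+01, -3.67960274e+01,  2.02755223e-05,
        8.04277312e-03,  7.35400487e-07]), 'tool_pos': array([ 0.15297409, -0.65679719,  0.1980366 ]), 'tcp_rot': array([-3.11932056e+00, -3.58463003e-01,  2.39843364e-04]), 'wrist_force': array([-0.42770157,  0.10929919,  0.46707577]), 'torque': array([ 0.02585882, -0.0015448 ,  0.01911654]), 'width': 0.9974348721498026}
```

View pics/side0.png

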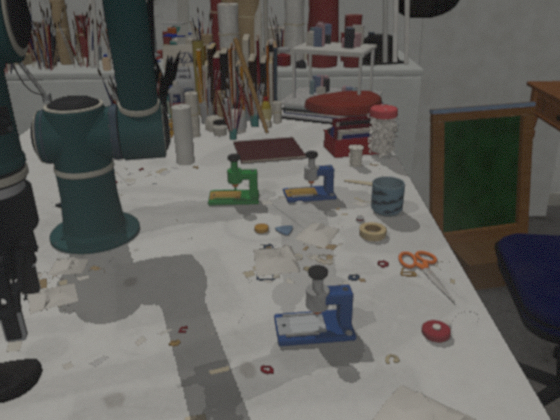

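View pics/top0.png

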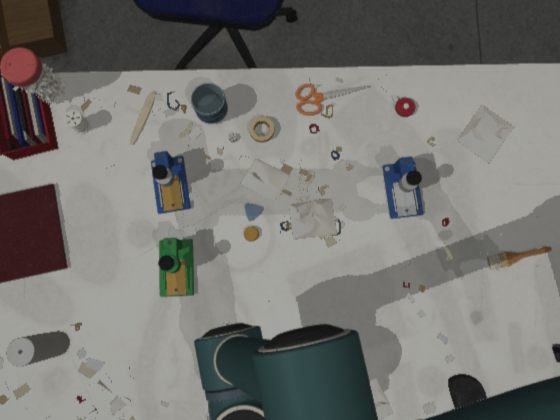

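View pics/wrist0.png

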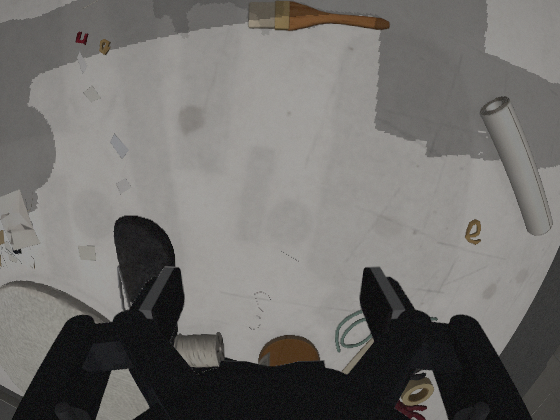

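Candidates in the top view: blue stand with a gold tag, cap at (162,172); blue stand with a silver tag, cap at (411,178), which is the aluminium one; green stand with a gold tag, cap at (167,263), a decoy. The first fits, so I'll confirm it in a crop.

Run:
```python
from h import *
t=cv2.imread('pics/top0.png');s=cv2.imread('pics/side0.png')
a=cv2.resize(t[140:220,130:210],(560,560),interpolation=cv2.INTER_CUBIC)
cv2.imwrite('pics/ct.png',a)
cv2.imwrite('pics/cs.png',cv2.resize(s[145:210,280:345],(520,520),interpolation=cv2.INTER_CUBIC))
```

```text
(no output)
```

View pics/ct.png

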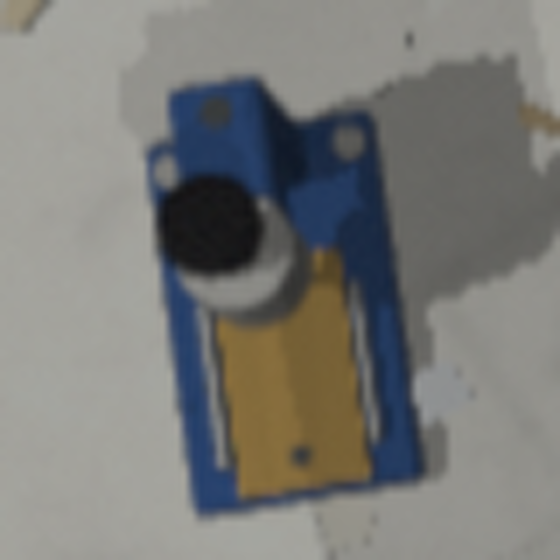

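View pics/cs.png

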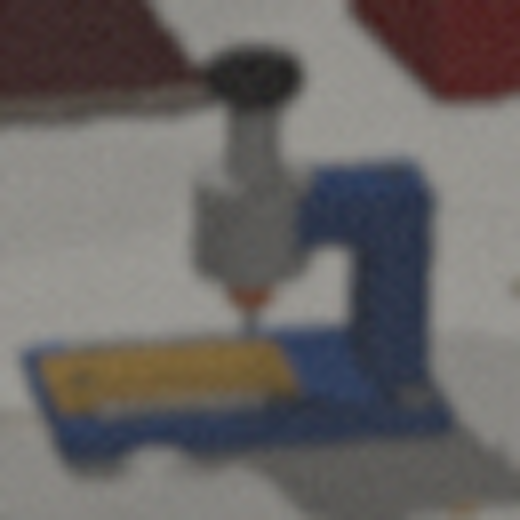

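The crop shows a black cap on a blue stand over a gold tag, with the orange collar up (cocked). Cap top: top view about (160,172), side view about (312,153.5).

Run:
```python
from h import *
t=load('top0');s=load('side0')
print(atz(t,160,172,.13),atz(s,312,153.5,.13), 'alu',atz(t,412.5,178,.13),atz(s,318,272,.13),'green',atz(t,166.5,263,.13))
# triangulate
e1,d1=ray(t,160,172);e2,d2=ray(s,312,153.5)
A=np.c_[d1,-d2];k=np.linalg.lstsq(A,e2-e1,rcond=None)[0];print(e1+k[0]*d1,e2+k[1]*d2)
# base corners check
print([atz(t,130+u/7,140+v/7,.012).round(3) for u,v in((150,145),(372,113),(200,515),(425,475))])
R=cv2.Rodrigues(bot.read_state()['tcp_rot'])[0];print(R.round(3))
```

```text
[0.54120337 0.20184667 0.13      ] [0.5475975  0.19235693 0.13      ] alu [ 0.51563693 -0.38019865  0.13      ] [ 0.52059545 -0.3954858   0.13      ] green [0.33121058 0.18386952 0.13      ]
[0.54248112 0.2030906  0.12461224] [0.5483469  0.20320414 0.12602957]
[array([0.599, 0.251, 0.012]), array([0.61 , 0.171, 0.012]), array([0.462, 0.231, 0.012]), array([0.475, 0.15 , 0.012])]
[[ 0.974  0.227 -0.   ]
 [ 0.227 -0.974  0.002]
 [ 0.    -0.002 -1.   ]]
```

servo_tool:
  plan:
    - [[0,0,-2.5,0,0,0],[0.6,-0.7,-5,0,0,0],[2,-2.5,-5.2,0,0,0],[4,-5,-5.2,0,0,0],[6.3,-7.8,-5.2,0,0,0],[8.6,-10.6,-5.2,0,0,0],[11,-13.5,-5.2,0,0,0],[13.4,-16.5,-5.2,0,0,0],[15.8,-19.5,-5.2,0,0,0],[18.2,-22.5,-5.2,0,0,0],[20.6,-25.4,-5.2,0,0,0],[23,-28.3,-5.2,0,0,0],[25.4,-31.3,-5.2,0,0,0],[27.8,-34.3,-5.2,0,0,0],[30.2,-37.2,-5.2,0,0,0],[32.4,-39.9,-5.2,0,0,0],[34,-42,-5.2,0,0,0],[35.2,-43.4,-5.2,0,0,0],[35.6,-43.8,-5.2,0,0,0],[35.6,-43.8,-5.2,0,0,0]]
  claw: 0

```text
time: 1.82
tool_pos: [0.4007, -0.1485, 0.2507]
tcp_rot: [-3.119, -0.363, 0.001]
wrist_force: [0.1, -0.7, 0.2]
width: 0.002
```

servo_tool:
  plan:
    - [[0.5,-1.2,0,0,0,0],[1.5,-3.5,0,0,0,0],[2.8,-6.5,0,0,0,0],[4.2,-9.8,0,0,0,0],[5.6,-13.1,0,0,0,0],[7,-16.4,0,0,0,0],[8.4,-19.7,0.5,0,0,0],[9.8,-23,1,0,0,0],[11.2,-26.2,1.5,0,0,0],[12.3,-28.8,2.2,0,0,0],[13.1,-30.6,2.8,0,0,0],[13.4,-31.3,3,0,0,0],[13.4,-31.3,3,0,0,0],[13.4,-31.3,3,0,0,0]]

```text
time: 2.98
tool_pos: [0.4593, 0.1856, 0.221]
tcp_rot: [-3.12, -0.363, 0.002]
wrist_force: [0.4, -0.4, 0.0]
width: -0.001
```

Run:
```python
from h import *
snap('wrist','wrist1');snap('top','top1');snap('side','side1')
```

```text
(no output)
```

View pics/wrist1.png

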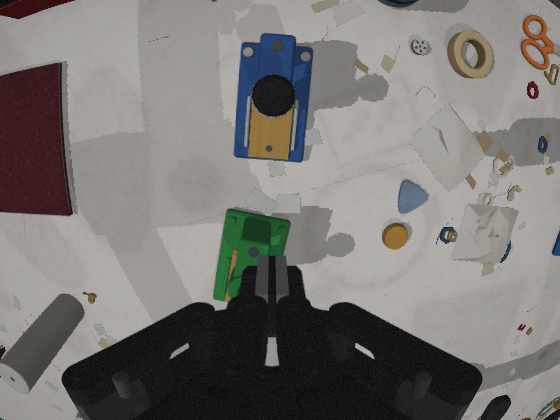

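The wrist view shows the brass punch's cap centred at about (273,95), with the gold tag just below it in the picture.

Run:
```python
from h import *
c=load('wrist1');s=c['state'];T=np.array(c['T_tool_cam']);R=cv2.Rodrigues(s['tcp_rot'])[0]
g=c['color'][60:130,240:310].max(2)
m=(g<45).astype(np.uint8);n,l,st,ce=cv2.connectedComponentsWithStats(m);i=1+st[1:,4].argmax();print(st[i],ce[i]+[240,60])
def w(u,v,z):
    a=np.array([u-c['cx'],v-c['cy']]);r=np.hypot(*a);th=r/c['fx'];d=np.r_[a/r*np.sin(th),np.cos(th)]
    d=R@T[:3,:3]@d;e=R@T[:3,3]+s['tool_pos'];return e+d*(z-e[2])/d[2]
print(s['tool_pos']);P=w(273,95,.13);print(P,w(*(ce[i]+[240,60]),.13),w(252,95,.13),w(294.5,95,.13))
print('delta tool cm',100*R.T@(np.array(P)-s['tool_pos']))
```

```text
[  12   15   43   41 1388] [273.16642651  95.08933718]
[0.45928198 0.1856231  0.22096685]
[0.54588613 0.20590004 0.13      ] [0.54584585 0.20575383 0.13      ] [0.54213785 0.22228373 0.13      ] [0.54997637 0.18917935 0.13      ]
delta tool cm [8.90576861 0.01940212 9.08575368]
```

The three views agree within about 1 cm, and the top and wrist views within 5 mm. I'll aim at (0.545, 0.204), well inside the 18 mm cap radius, and hover at z = 0.14.

servo_tool:
  plan:
    - [[1.5,0,0,0,0,0],[4,0,0,0,0,0],[6.5,0.1,1,0,0,0],[8.2,0.1,2.5,0,0,0],[8.8,0.1,4.5,0,0,0],[8.8,0.1,6,0,0,0],[8.8,0.1,7.2,0,0,0],[8.8,0.1,7.9,0,0,0],[8.8,0.1,8.1,0,0,0],[8.8,0.1,8.1,0,0,0]]

```text
time: 3.97
tool_pos: [0.5451, 0.2041, 0.1407]
tcp_rot: [-3.12, -0.359, 0.0]
wrist_force: [0.5, 0.7, 0.1]
width: -0.002
```

Run:
```python
from h import *
a=snap('wrist','wrist2')['color'];t=snap('top','top2')['color'];s=snap('side','side2')['color']
f=lambda i:cv2.resize(i,(390,390),interpolation=cv2.INTER_CUBIC)
cv2.imwrite('pics/m2.png',np.hstack([f(s[110:220,260:370]),f(t[120:220,110:210])])[:,:,::-1])
print(bot.read_state()['wrist_force'])
```

```text
[-1.28547953  0.56646381 -0.28252521]
```

View pics/m2.png

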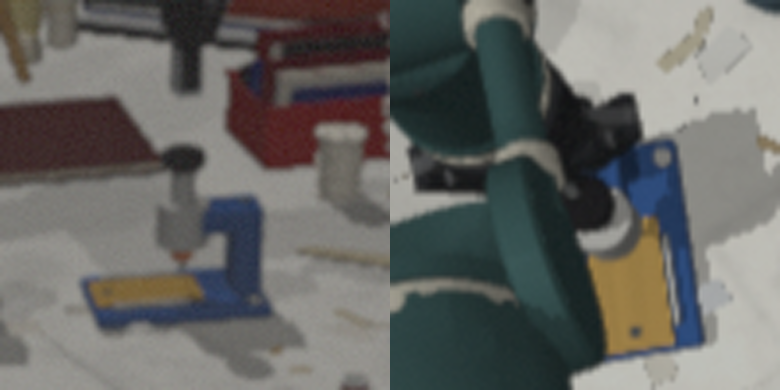

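View pics/wrist2.png

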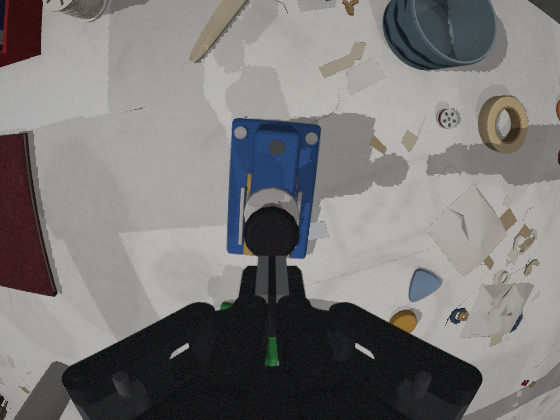

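The wrist view shows the cap at (271,232) and the fingertips at (270,258), and the side view shows a gap of about 18 px. I'll check that against projections of the TCP and cap.

Run:
```python
from h import *
def proj(c,p):
    R=cv2.Rodrigues(c['rotation'])[0];q=R.T@(np.array(p)-c['eye']);return (c['fx']*q[0]/q[2]+c['cx'],c['fy']*q[1]/q[2]+c['cy'])
c=load('side2')
for p in ([.5451,.2041,.1407],[.545,.204,.13],[.546,.204,.15],[.546,.204,.16],[.546,.204,.17],[.542,.202,.13]):print(p,np.round(proj(c,p),1),np.round(proj(load('top2'),p),1))
cw=load('wrist2');s=cw['state'];T=np.array(cw['T_tool_cam']);R=cv2.Rodrigues(s['tcp_rot'])[0]
def pw(p):
    q=np.linalg.inv(T)@np.r_[R.T@(np.array(p)-s['tool_pos']),1];q=q[:3];r=np.hypot(*q[:2]);th=np.arctan2(r,q[2]);return np.round(q[:2]/r*th*cw['fx']+[cw['cx'],cw['cy']],1)
print(s['tool_pos'])
for p in ([.5451,.2041,.1407],[.545,.204,.13],[.5451,.2041,.16],[.54,.2041,.13],[.55,.204,.13],[.56,.204,.13]):print(p,pw(p))
im=load('side2')['color'];cv2.imwrite('pics/s2.png',cv2.resize(im[110:180,275:345],(700,700),interpolation=cv2.INTER_CUBIC)[:,:,::-1])
im=cw['color'];cv2.imwrite('pics/w2.png',cv2.resize(im[190:290,220:320],(700,700),interpolation=cv2.INTER_CUBIC)[:,:,::-1])
```

```text
[0.5451, 0.2041, 0.1407] [310.9 148.3] [158.  169.3]
[0.545, 0.204, 0.13] [310.8 152. ] [159.1 170.4]
[0.546, 0.204, 0.15] [311.3 145.1] [157.1 168. ]
[0.546, 0.204, 0.16] [311.3 141.5] [156.1 166.9]
[0.546, 0.204, 0.17] [311.4 138. ] [155.  165.9]
[0.542, 0.202, 0.13] [309.7 152.3] [159.9 171.7]
[0.54514869 0.20414961 0.14068879]
[0.5451, 0.2041, 0.1407] [273.1 247. ]
[0.545, 0.204, 0.13] [273.2 239.8]
[0.5451, 0.2041, 0.16] [273.1 262.4]
[0.54, 0.2041, 0.13] [271.2 246.8]
[0.55, 0.204, 0.13] [275.  232.6]
[0.56, 0.204, 0.13] [278.8 217.8]
```

View pics/w2.png

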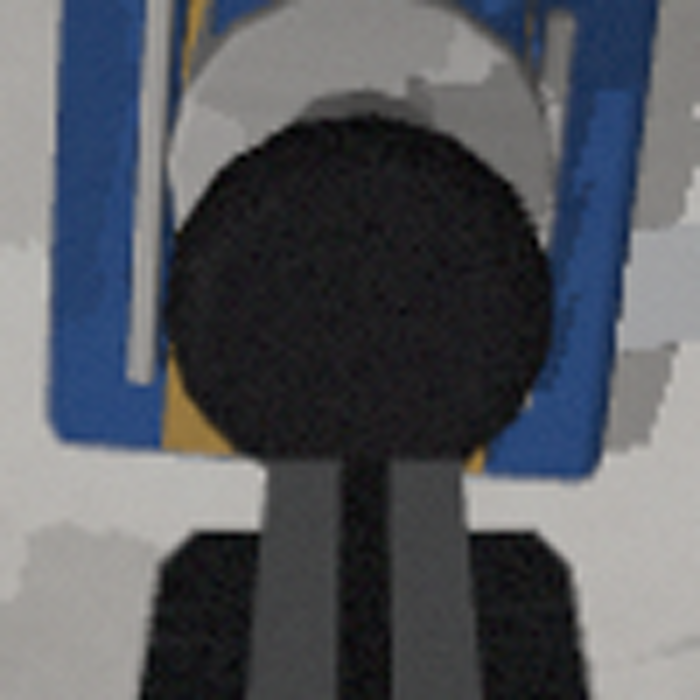

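View pics/s2.png

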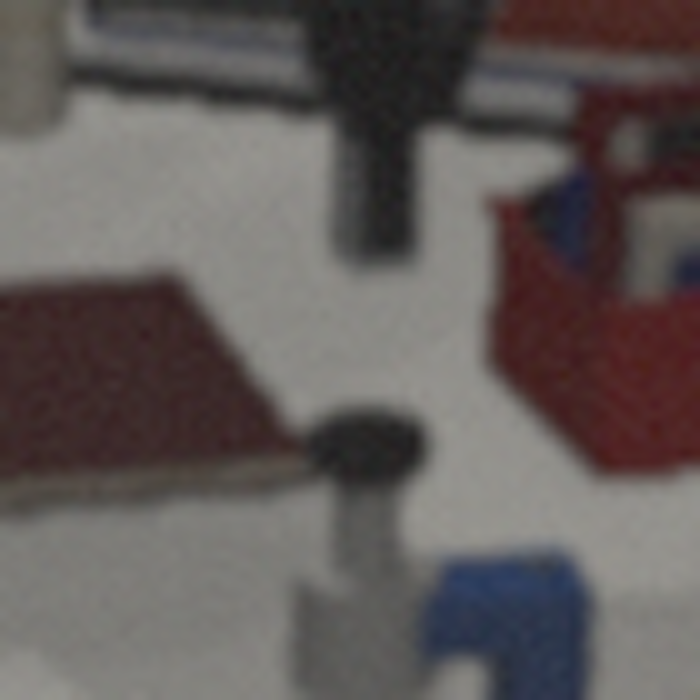

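The side and wrist views both suggest the fingertips sit about 30 mm higher than the reported TCP. That is harmless, since I'll find contact by force. I'll descend slowly with a small correction toward the cap centre (+2 mm x, +1.5 mm y).

servo_tool:
  plan:
    - [[0.2,-0.1,0.3,0,0,0],[0.2,-0.1,0.6,0,0,0],[0.2,-0.1,0.9,0,0,0],[0.2,-0.1,1.2,0,0,0],[0.2,-0.1,1.4,0,0,0],[0.2,-0.1,1.4,0,0,0]]

```text
time: 4.62
tool_pos: [0.5473, 0.2061, 0.1272]
tcp_rot: [-3.119, -0.36, -0.002]
wrist_force: [1.4, 0.2, 0.2]
width: -0.001
```

Run:
```python
from h import *
s=snap('side','side3')['color'];w=snap('wrist','wrist3')['color']
cv2.imwrite('pics/m3.png',np.hstack([cv2.resize(s[110:180,275:345],(400,400),interpolation=cv2.INTER_CUBIC),cv2.resize(w[190:290,220:320],(400,400),interpolation=cv2.INTER_CUBIC)])[:,:,::-1])
```

```text
(no output)
```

View pics/m3.png

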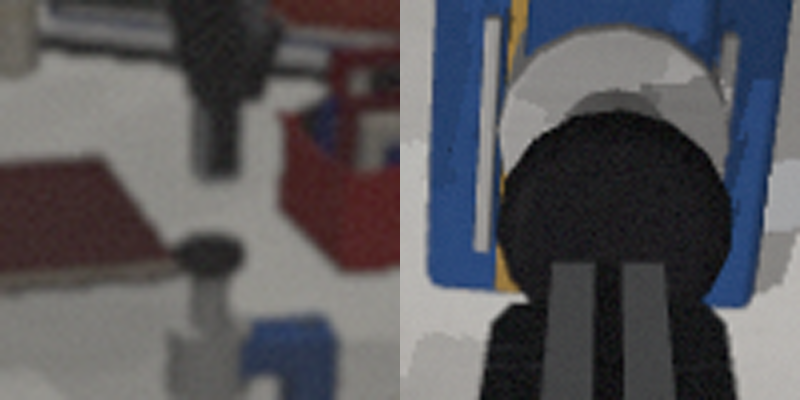

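No contact yet and the gap is still clear, so the tips are indeed higher than the reported TCP. In the side view the tip sits about 3 mm too far in +x, so I'll correct that and continue.

servo_tool:
  plan:
    - [[-0.1,0,0.3,0,0,0],[-0.2,0,0.6,0,0,0],[-0.2,0,0.9,0,0,0],[-0.2,0,1.2,0,0,0],[-0.2,0,1.5,0,0,0],[-0.2,0,1.5,0,0,0]]

```text
time: 5.22
tool_pos: [0.5452, 0.2056, 0.1118]
tcp_rot: [-3.119, -0.36, -0.001]
wrist_force: [-0.5, 0.0, -0.7]
width: 0.0
```

Run:
```python
from h import *
s=snap('side','side4')['color'];w=snap('wrist','wrist4')['color']
cv2.imwrite('pics/m4.png',np.hstack([cv2.resize(s[110:180,275:345],(400,400),interpolation=cv2.INTER_CUBIC),cv2.resize(w[190:290,220:320],(400,400),interpolation=cv2.INTER_CUBIC)])[:,:,::-1])
```

```text
(no output)
```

View pics/m4.png

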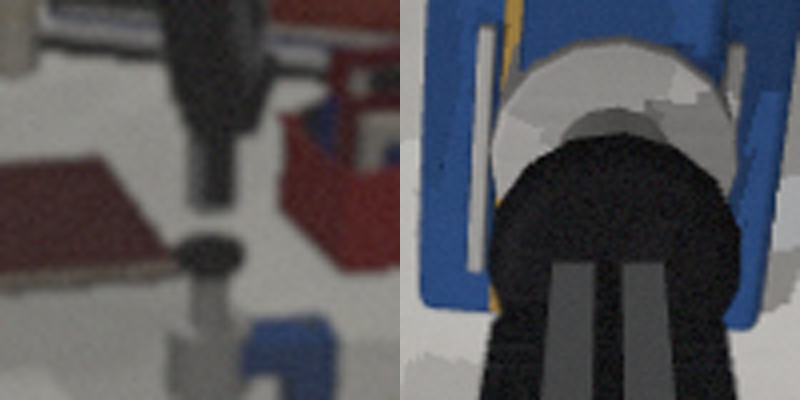

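servo_tool:
  plan:
    - [[0,0,0.4,0,0,0],[0,0,0.8,0,0,0],[0,0,1.1,0,0,0],[0,0,1.4,0,0,0],[0,0,1.7,0,0,0],[0,0,2,0,0,0],[0,0,2.2,0,0,0],[0,0,2.2,0,0,0]]

```text
time: 5.98
tool_pos: [0.5459, 0.2059, 0.0942]
tcp_rot: [-3.119, -0.36, -0.003]
wrist_force: [-9.2, -2.5, 19.0]
width: -0.0
```

19 N vertical with 9 N lateral is more than the spring should give, so I'll look before pressing further.

Run:
```python
from h import *
s=snap('side','side5')['color'];w=snap('wrist','wrist5')['color'];print(bot.read_state()['wrist_force'],bot.read_state()['torque'],bot.read_state()['tool_pos'])
cv2.imwrite('pics/m5.png',np.hstack([cv2.resize(s[110:200,265:355],(400,400),interpolation=cv2.INTER_CUBIC),cv2.resize(w[160:300,200:340],(400,400),interpolation=cv2.INTER_CUBIC)])[:,:,::-1])
```

```text
[-9.28399478 -3.17480098 19.49077178] [-0.54742758  1.51901072  0.01750796] [0.5458481  0.20583215 0.09421824]
```

View pics/m5.png

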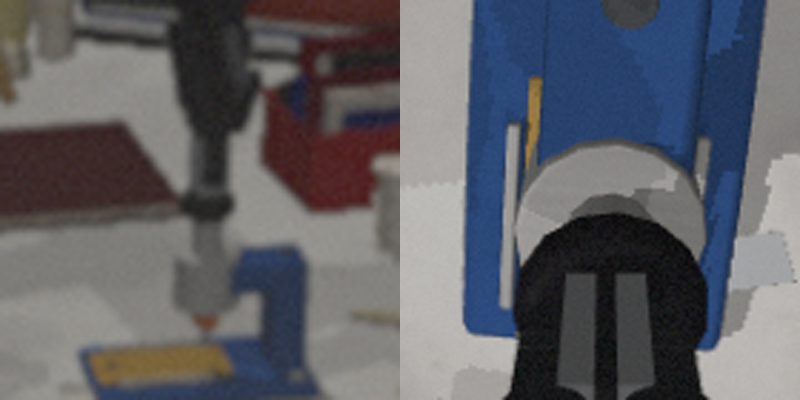

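View pics/wrist5.png

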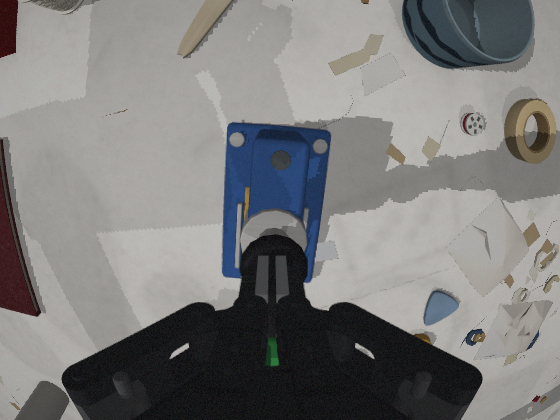

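Run:
```python
from h import *
f=lambda i:cv2.resize(i[140:205,282:342],(390,422),interpolation=cv2.INTER_CUBIC)
cv2.imwrite('pics/cmp.png',np.clip(np.hstack([f(load('side4')['color']),f(load('side5')['color'])])[:,:,::-1]*1.6,0,255).astype(np.uint8))
```

```text
(no output)
```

View pics/cmp.png

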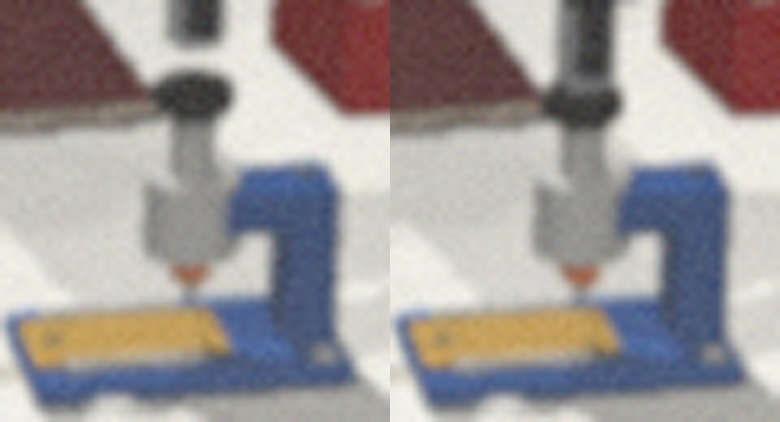

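The cap is about 4 mm down with the pin still cocked, so contact is right and the tips are centred on it. The extra force looks like arm compliance and friction, so I'll press on with a slight x relief.

servo_tool:
  plan:
    - [[-0.1,0,0.5,0,0,0],[-0.2,0,0.7,0,0,0],[-0.2,0,0.9,0,0,0],[-0.3,0,1.1,0,0,0],[-0.3,0,1.2,0,0,0],[-0.3,0,1.3,0,0,0],[-0.3,0,1.3,0,0,0]]

```text
time: 6.67
tool_pos: [0.5457, 0.2058, 0.085]
tcp_rot: [-3.118, -0.36, -0.012]
wrist_force: [-1.8, -0.9, 15.5]
width: -0.004
```

Run:
```python
from h import *
snap('side','side6');s=bot.read_state();print(s['wrist_force'],s['tool_pos'])
f=lambda i:cv2.resize(i[140:205,282:342],(390,422),interpolation=cv2.INTER_CUBIC)
cv2.imwrite('pics/cmp6.png',np.clip(np.hstack([f(load('side4')['color']),f(load('side6')['color'])])[:,:,::-1]*1.6,0,255).astype(np.uint8))
```

```text
[-2.39210017 -1.37959703 16.3477469 ] [0.54568956 0.20581419 0.0850468 ]
```

View pics/cmp6.png

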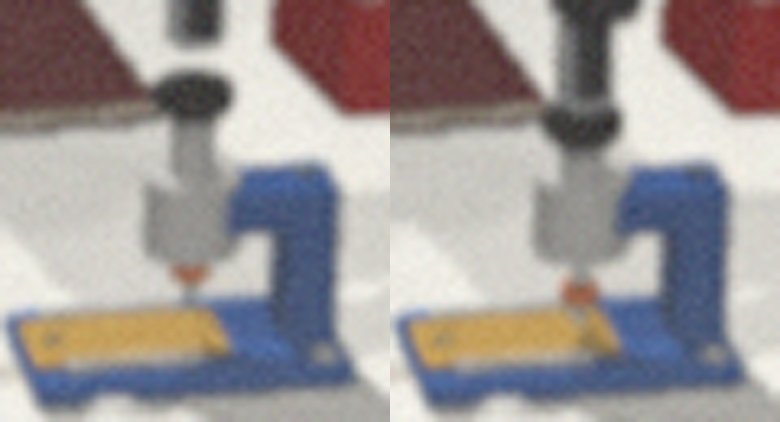

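The orange collar has dropped on to the tag, from crop row 272 to 290, so the punch has tripped. Next I'll lift straight up and clear.

servo_tool:
  plan:
    - [[-0.3,0,0.4,0,0,0],[-0.2,0,0,0,0,0],[-0.1,0,-1,0,0,0],[0,0,-2,0,0,0],[0,0,-3.5,0,0,0],[0,0,-5.5,0,0,0],[0,0,-8,0,0,0],[0,0,-10.5,0,0,0],[0,0,-12.5,0,0,0],[0,0,-13.5,0,0,0],[0,0,-14,0,0,0],[0,0,-14,0,0,0],[0,0,-14,0,0,0],[0,0,-14,0,0,0]]

```text
time: 7.88
tool_pos: [0.5435, 0.205, 0.223]
tcp_rot: [-3.119, -0.36, -0.006]
wrist_force: [-0.5, -0.8, -0.5]
width: 0.001
```

Run:
```python
from h import *
snap('side','side7');s=bot.read_state();print(s['wrist_force'],s['tool_pos'])
f=lambda i:cv2.resize(i[140:205,282:342],(390,422),interpolation=cv2.INTER_CUBIC)
cv2.imwrite('pics/cmp7.png',np.clip(np.hstack([f(load('side4')['color']),f(load('side7')['color'])])[:,:,::-1]*1.6,0,255).astype(np.uint8))
```

```text
[ 0.31116086 -0.11260505  0.4100311 ] [0.54351678 0.20501338 0.22296002]
```

View pics/cmp7.png

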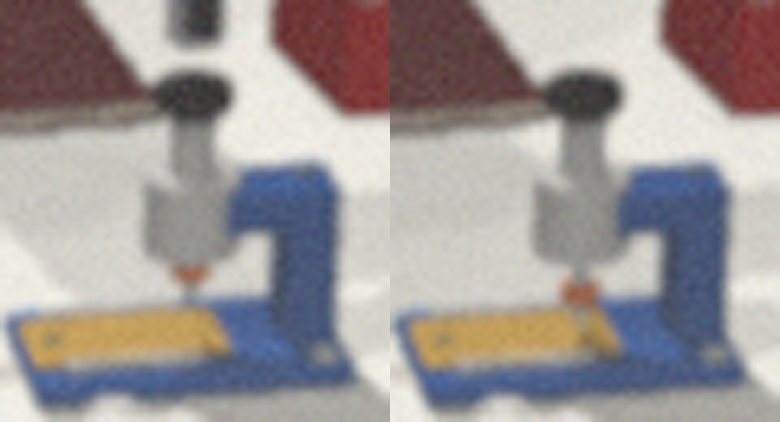

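View pics/side7.png

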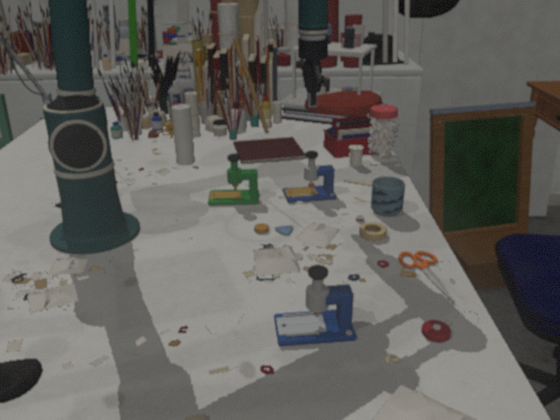

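The brass punch's cap is back at its original height (crop row 95) and its pin is down (row 290). The aluminium punch is unchanged at (318,272), and the arm is clear.

```bash
python3 -c "
from workcell import finish_job
print(finish_job())"
```

```text
the job is handed in; nothing more can be done
None
```

I marked the brass tag: I pressed the black cap of the punch on the blue stand over the gold tag with the closed fingertips until it tripped, then lifted clear and handed the job in at about 8 s.

- **Final checks:** The last side picture shows the brass pin's orange collar down at the tag and its cap back at its starting height. The aluminium punch looks unchanged. The wrist force was about zero, with the reported TCP at z = 0.223 m.
- **What disagreed, height:** The fingertips touched the cap with the reported TCP at about 0.098 m, not the expected 0.130 m. Both the side and wrist views also showed the tips about 30 mm higher than the reported TCP. I found contact by force and by eye instead.
- **What disagreed, force:** The press read up to 19 N vertical and 9 N sideways at the points I read it, more than the 12 N the spring should need. I put this down to arm compliance and friction, but did not confirm it.
- **What disagreed, position:** The cap position from the three cameras differed by up to about 14 mm between the side and wrist views. The top and wrist views agreed within about 6 mm.

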